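# Empty the white milling jar with its tilting cradle

## Robot

A 6-joint arm with a two-finger parallel gripper is mounted at the origin on the work surface. World frame = base frame: x ahead of the robot, y to its left, z up, the work surface at z = 0. Lengths are in m, angles in rad, forces in N, time in s.
With the tool pointing down it reaches from about 0.35 to 0.775 m from the base axis. Payload 5.5 kg.
Tool frame: the origin (TCP) lies at the very end of the fingers, on their centre line; the grasp point (between the pads) lies 19 mm behind it (env.grip_point_offset is the distance from the TCP to the grasp point, in m); z points along the fingers, y is the line along which they close (so a half turn about z gives the same grasp; the last joint's range is limited). The gripper opens to 85 mm and grips with 20 to 120 N. Pads are 22 mm wide; open, the fingers measure 114 mm over their backs; the gripper's body (76 mm by 85 mm) begins 54 mm behind the grasp point. The pads swing forward as they close: fully open they stand 13 mm farther back than shut.
Start: joints at [1.17, 0.313, 0.046, 1.304, 0, 1.431], TCP at [0.148, 0.556, 0.231] pointing down, gripper open.
Joint ranges: [-2.76, 2.76], [-0.86, 1.69], [-1.03, 1.26], [-2.2, 2.34], [-1.47, 1.5], [-3.14, 3.14]. Speed limits (rad/s): [2.57, 2.57, 3.14, 3.14, 3.14, 3.14].

## Interface

Orientations are given as a unit quaternion [w, x, y, z].
In Python, from workcell import sensors, imaging, workorder, env gives the robot as it stands.
- The arm moves only by the shell command python3 -m handwheel 'ROWS' [FORCE]. ROWS is JSON, a list of rows, each a list of 5 numbers: the shift along the tool's x, y, z in mm, then the turn about the tool's z in rad, then the opening, from 0 (shut) to 1 (fully open). A call has 1 to 8 rows; each row is the pose to reach, as a shift and turn from the pose commanded when the call began, along the tool's axes at that moment; what a row does not reach only later rows make up. A row lasts 1/10 s, in which the tool goes at most 50 mm and 8.59 degrees, less where a joint would pass 70% of its speed; a pose out of reach is approached as far as the arm can. A call with a gripper value outside its range is refused whole. The fingers move at their own pace and stop on an object; FORCE is the grip in N (left out, the last holds). Time passes only in rows, so rows that repeat a pose let the fingers close. It gives the time, the measured TCP pose, the force, the opening and the grip force at its end, in the units of the state.
- sensors.get_state(): the state, without advancing time (a new reading comes with each control period).
- imaging.read_camera(name): name is "side" or "top"; returns a dict with "color" (400x640x3 uint8, blue, green, red), "z_map" (400x640 float32, m along the optical axis (not along the pixel's ray), 0 where there is no reading), "fx", "fy", "cx", "cy" (pixels), "xyz" and "rotation" of the camera in the world. Camera axes: x right, y down, z forward; pixel columns grow to the right and rows downward; lengths in m; the calibration is good to about 2 mm. A picture is of the moment at which its call begins.
- workorder.hand_in(): hands the job in; it is judged then, once.
The state is a dict: "clock": time; "joint_pos": joint angles; "qvel": joint speeds; "tau": joint torques, N m; "tcp_pos": TCP position; "orientation": TCP orientation; "wrist_force": force on the tool from outside, world axes, zero at the start; "ft_torque": the same for the moment, N m; "finger_gap": finger opening in m; "grip_force": force on a finger pad.
Only numpy, scipy, OpenCV 4.12 (cv2) and the standard library are available. Lean on these libraries where they do the work, as an engineer would, in place of code of your own. Each camera call takes 0.05 s, during which the arm holds its last target. There are 200 camera calls.

## Task

In the sample-preparation corner of the laboratory two milling jars hang in tilting cradles, each worked by the lever with the red grip on its stand. Swing the lever of the white jar's cradle right over so that both steel balls drop out into the catch tray under it, then swing it back until the empty jar stands upright again. Leave the grey jar's cradle as it is.

Things in the scene. Friction and masses are not known exactly. Their poses are not given: they have to be found in the camera images.
- white_stand: fixed stand of the white jar: blue base plate 200 x 290 x 10 mm, two aluminium posts (at x = -71 and 71, 170 mm high). Origin on the table, straight below the jar's middle; z up; x points away from the robot within 17 degrees. The cradle's pivot axis runs along x, 150 mm above the table. The jar pours towards +y; the lever swings in the plane x = -105 mm
- white_jar_mid (a point): middle of the white plastic jar, on the pivot axis. The jar is held fast in the cradle: open top, 80 mm outside diameter, 90 mm high, 4 mm wall; its rim is 195 mm above the table when upright
- white_tray (a point): middle of the floor of the steel catch tray, an open box fixed on the stand under the jar: 126 mm along the stand's x, 250 mm along its y (y = -45 to 205 mm in the stand's frame), 4 mm walls, floor 14 mm and rim 60 mm above the table. Axes as the stand's
- white_cradle (a joint): tilt of the white jar in rad: 0 = upright, against its stop; grows as it tips towards the stand's +y; 2.05 = fully tipped, against the other stop (mouth 27 degrees below level; the balls roll out somewhat past 1.6). A stiff hinge: it stays where it is left and takes about 2 to 5 N at the grip
- white_grip (a point): centre of the lever's red grip: cylinder 26 mm across, 32 mm long, axis along the stand's x, on a 10 mm steel bar, 120 mm from the pivot axis; its flat ends are free for fingers from above. At tilt 0 at x = -105, y = -104, z = 210 mm in the stand's frame (lever leaning 60 degrees to -y); it goes up and over (270 mm high) to y = 101, z = 215 mm at full tilt
- white_ball_a_center (a point): steel milling ball, dark, 30 mm in diameter, about 80 g, loose; the point is its centre. At the start it lies on the floor of the white jar with the other one
- white_ball_b_center (a point): steel milling ball, dark, 30 mm in diameter, about 80 g, loose; the point is its centre. At the start it lies on the floor of the white jar with the other one
- grey_cradle (a joint): tilt of the other cradle in rad, 0 = upright: the same stand, lever and red grip, but with a dark grey jar and two white balls, in the other of the two places, about 0.35 to 0.55 m to the side of the white one's. It stays upright

How it is judged:
By the outcome, as a careful person would: the job done as asked, in the order asked, and still so for the second after the job is handed in, with the robot touching nothing.
It also fails if it takes over 51 s, if anything falls off the work surface, if the arm or the gripper's body presses on something with over 40 N, if the wrist force passes 120 N, or if a joint passes its speed limit or range.

## Working session

There is one attempt and no reset: what is moved stays moved. The work goes in short steps, Python scripts to look and compute and a shell command to move; the robot and the scene stay as the last step left them, time stands still between calls to the robot, and variables do not carry over. Pictures are saved under pics/ and viewed, at most 10 in all, crops included, and the job is handed in when it is done.

```bash
mkdir -p pics; cat > h.py <<'E'
import numpy as np, cv2
from workcell import sensors, imaging, workorder, env
from scipy.spatial.transform import Rotation as R
def rot(r):
    r=np.array(r,float)
    return r if r.shape==(3,3) else R.from_quat(r[[1,2,3,0]]).as_matrix()
def pts(c):
    z=c["z_map"]; v,u=np.mgrid[:z.shape[0],:z.shape[1]]
    p=np.stack([(u-c["cx"])/c["fx"]*z,(v-c["cy"])/c["fy"]*z,z],-1)
    return p@rot(c["rotation"]).T+np.array(c["xyz"])
def red(c):
    h=cv2.cvtColor(c["color"],cv2.COLOR_BGR2HSV)
    m=(((h[...,0]<8)|(h[...,0]>172))&(h[...,1]>140)&(h[...,2]>60)).astype(np.uint8)
    n,l,s,ce=cv2.connectedComponentsWithStats(m)
    return [(l==i,s[i],ce[i]) for i in range(1,n) if s[i][4]>30]
def tool():
    s=sensors.get_state(); q=np.array(s["orientation"])
    return np.array(s["tcp_pos"]),rot(q),s
E
python3 - <<'E'
from h import *
print(env.grip_point_offset)
for n in("top","side"):
    c=imaging.read_camera(n); cv2.imwrite(f"pics/{n}0.png",c["color"]); P=pts(c)
    print(n,np.round(c["xyz"],3),np.round(rot(c["rotation"]),2).tolist())
    for m,s,ce in red(c):
        q=P[m&(c["z_map"]>0)]; print(s,ce.round(),np.median(q,0).round(3),q.min(0).round(3),q.max(0).round(3))
t,r,s=tool(); print(t,r.round(3),s["clock"],s["finger_gap"])
E
```

```text
0.0187
top [ 0.474 -0.064  1.265] [[-0.01, -1.0, 0.07], [-1.0, 0.01, 0.02], [-0.02, -0.07, -1.0]]
[ 29 165  16  13 162] [ 37. 171.] [0.642 0.622 0.149] [ 0.628  0.609 -0.004] [0.678 0.737 0.155]
[478 209  17  17 198] [486. 217.] [ 0.518 -0.395  0.22 ] [ 0.501 -0.481 -0.007] [ 0.548 -0.382  0.227]
[243 239  15  16 184] [250. 246.] [0.462 0.11  0.22 ] [ 0.439  0.097 -0.004] [0.477 0.166 0.228]
side [-0.082 -0.656  0.642] [[0.69, -0.33, 0.65], [-0.73, -0.33, 0.6], [0.01, -0.88, -0.47]]
[246 179  14  11 117] [252. 184.] [0.459 0.105 0.217] [0.444 0.096 0.002] [0.766 0.532 0.225]
[424 243  16  19 227] [432. 252.] [ 0.508 -0.4    0.218] [ 0.5   -0.412 -0.   ] [ 0.863 -0.242  0.225]
[0.1480878  0.55512059 0.2304805 ] [[-0.966  0.258 -0.001]
 [ 0.258  0.966 -0.002]
 [ 0.    -0.002 -1.   ]] 0.1 0.08560136065967977
```

View pics/top0.png

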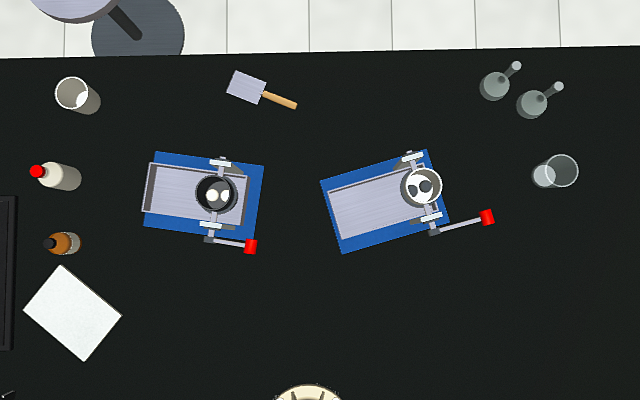

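View pics/side0.png

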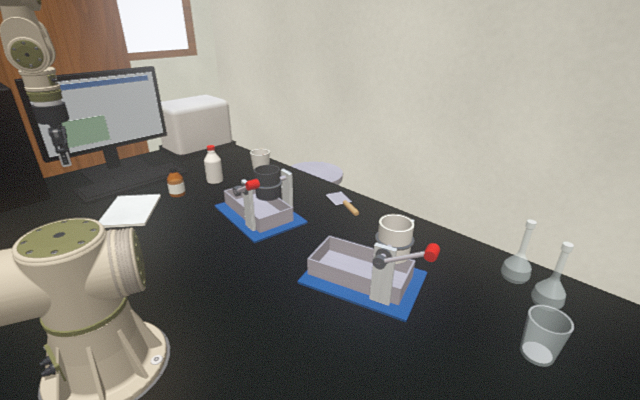

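The top view shows the white jar with dark balls on the right at (420,187) and its red grip at (486,217). The grey jar is at (216,194). In the side view the white cradle is the near one, with its grip at (432,252) and nothing obstructing it.

```bash
cat >> h.py <<'E'
def ray(c,u,v,z):
    d=rot(c["rotation"])@np.array([(u-c["cx"])/c["fx"],(v-c["cy"])/c["fy"],1]); o=np.array(c["xyz"])
    return o+d*(z-o[2])/d[2]
E
python3 - <<'E'
from h import *
c=imaging.read_camera("top"); P=pts(c)
h=cv2.cvtColor(c["color"],cv2.COLOR_BGR2HSV)
# jar rim: points at rim height near the jar
m=(abs(P[...,2]-.195)<.008)&(h[...,1]<60)&(h[...,2]>120); m[:, :380]=0; m[:,460:]=0
v,u=np.nonzero(m); (a,b),rad=cv2.minEnclosingCircle(np.stack([u,v],1).astype(np.float32)); J=ray(c,a,b,.195); print("jar px",a,b,rad,J)
mb=((h[...,0]>100)&(h[...,0]<125)&(h[...,1]>150)&(h[...,2]>60)).astype(np.uint8); mb[:,:300]=0
q=np.argwhere(mb)[:,::-1]; w=np.array([ray(c,x,y,.01)[:2] for x,y in q],np.float32)
rc=cv2.minAreaRect(w); print("plate",rc)
g=[(m,ce) for m,s,ce in red(c) if ce[0]>400][0]
G=ray(c,*g[1],.218); print("grip",G)
d=G[:2]-J[:2]; print("yaw from grip",np.degrees(np.arctan2(d[1],d[0])-np.arctan2(-.104,-.105)),np.linalg.norm(d))
E
```

```text
jar px 423.3636474609375 185.18182373046875 18.381940841674805 [ 0.59076676 -0.26772233  0.195     ]
plate ((0.5715304613113403, -0.2007119506597519), (0.19968315958976746, 0.29160749912261963), 16.014474868774414)
grip [ 0.51835172 -0.39542985  0.218     ]
yaw from grip 15.71924944650013 0.14680990608071642
```

```bash
python3 -m handwheel '[[0,0,-50,0.14,1],[0,0,-100,0.28,1],[-35,-30,-110,0.42,1],[-70,-61,-110,0.56,1],[-105,-92,-110,0.7,1],[-140,-122,-110,0.84,1],[-175,-153,-110,0.98,1],[-210,-184,-110,1.03,1]]'
python3 - <<'E'
from h import *
t,r,s=tool(); print(t,r.round(3),s["joint_pos"]); d=r.T@(np.array([.518,-.395,.32])-t)*1000; print(d.round())
E
```

```text
clock: 0.95
tcp_pos: [0.3043, 0.322, 0.3412]
orientation: [0.0, 0.603, 0.798, 0.0]
wrist_force: [0.3, -0.5, -0.7]
finger_gap: 0.0855
grip_force: 0.0
[0.30425095 0.32200284 0.34120389] [[-0.273  0.962  0.   ]
 [ 0.962  0.273  0.   ]
 [ 0.     0.    -1.   ]] [ 6.32158422e-01  4.53547959e-02 -1.51489870e-02  1.51006092e+00
 -3.27942402e-06  1.92647034e+00]
[-748.   10.   21.]
```

```bash
python3 -m handwheel '[[-48,5,0,0,1],[-96,10,0,0,1],[-144,10,0,0,1],[-192,10,0,0,1],[-240,10,0,0,1],[-288,10,0,0,1],[-336,10,0,0,1],[-384,10,0,0,1]]'; python3 -m handwheel '[[-48,0,0,0,1],[-96,0,0,0,1],[-144,0,0,0,1],[-192,0,0,0,1],[-240,0,5,0,1],[-288,0,10,0,1],[-330,0,20,0,1],[-364,0,20,0,1]]'
python3 - <<'E'
from h import *
t,r,s=tool(); print(t,r.round(3),s["joint_pos"])
c=imaging.read_camera("side");P=pts(c)
cv2.imwrite("pics/s1.png",c["color"])
for m,st,ce in red(c):
    if ce[0]>350:
        q=P[m&(c["z_map"]>0)]; q=q[(q[:,2]>.18)]; print(st,ce,np.median(q,0),q.min(0),q.max(0)); print(ray(c,*ce,.213))
d=r.T@(np.array([.518,-.395,.191])-t)*1000; print(d.round())
E
```

```text
clock: 1.75
tcp_pos: [0.4194, -0.0446, 0.3413]
orientation: [0.0, 0.602, 0.799, 0.0]
wrist_force: [0.8, 0.3, 0.9]
finger_gap: 0.0857
grip_force: 0.0
clock: 2.55
tcp_pos: [0.5198, -0.3947, 0.3187]
orientation: [-0.002, 0.602, 0.798, 0.0]
wrist_force: [0.7, 0.2, 0.5]
finger_gap: 0.0851
grip_force: 0.0
[ 0.51982178 -0.3946533   0.31871616] [[-0.275  0.961 -0.002]
 [ 0.961  0.275  0.002]
 [ 0.003 -0.002 -1.   ]] [-7.72241599e-01  4.84202593e-01  5.12876466e-01  1.60255876e+00
 -2.45917420e-05  5.19850129e-01]
[424 243  16  19 227] [431.57268722 251.89867841] [ 0.50716124 -0.40028764  0.21818862] [ 0.4991098  -0.41277684  0.20022143] [ 0.53652561 -0.38255845  0.22503003]
[ 0.51713063 -0.39704503  0.213     ]
[ -0.  -2. 128.]
```

View pics/s1.png

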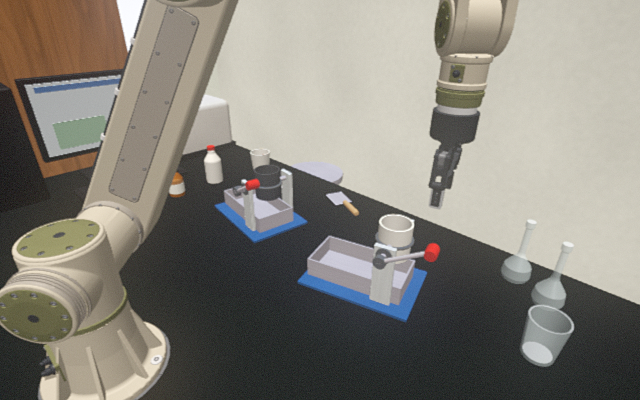

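The gripper, at (436,205), is straight above the white cradle's grip at (432,252). Next I go down and close.

```bash
python3 -m handwheel '[[0,-2,40,0,1],[0,-2,80,0,1],[0,-2,100,0,1],[0,-2,115,0,1],[0,-2,128,0,1],[0,-2,128,0,1]]'; python3 -m handwheel '[[0,0,0,0,0.5],[0,0,0,0,0.4],[0,0,0,0,0.3],[0,0,0,0,0.2],[0,0,0,0,0.2],[0,0,0,0,0.2],[0,0,0,0,0.2]]' 30
```

```text
clock: 3.2
tcp_pos: [0.5173, -0.392, 0.191]
orientation: [-0.002, 0.601, 0.799, 0.0]
wrist_force: [0.6, 0.4, -0.9]
finger_gap: 0.0855
grip_force: 0.0
clock: 3.9
tcp_pos: [0.5176, -0.3936, 0.1945]
orientation: [0.0, 0.602, 0.799, -0.001]
wrist_force: [-3.5, -0.2, 5.9]
finger_gap: 0.0316
grip_force: 32.1
```

```bash
python3 -m handwheel '[[4,0,-7,0,0.2],[9,0,-13,0,0.2],[14,0,-19,0,0.2],[19,0,-25,0,0.2],[25,0,-30,0,0.2],[31,0,-35,0,0.2],[37,0,-40,0,0.2],[44,0,-44,0,0.2]]'
```

```text
clock: 4.7
tcp_pos: [0.505, -0.3498, 0.2365]
orientation: [-0.001, 0.602, 0.799, -0.0]
wrist_force: [-4.0, -3.7, -10.2]
finger_gap: 0.0315
grip_force: 30.6
```

```bash
python3 -m handwheel '[[14,0,-7,0,0.2],[29,0,-12,0,0.2],[44,0,-15,0,0.2],[60,0,-16,0,0.2],[76,0,-15,0,0.2],[91,0,-12,0,0.2],[106,0,-7,0,0.2],[113,0,-4,0,0.2]]'
python3 - <<'E'
from h import *
t,r,s=tool(); y=np.array([-.276,.961]); a=(t[:2]-[.591,-.268])@y; print(a, t[2]+.019-.15, "tilt",60+np.degrees(np.arctan2(a,t[2]+.019-.15)),s["wrist_force"])
E
```

```text
clock: 5.5
tcp_pos: [0.4744, -0.2424, 0.2428]
orientation: [0.002, 0.602, 0.799, -0.001]
wrist_force: [-5.1, -8.1, 0.1]
finger_gap: 0.0316
grip_force: 30.2
0.05675702966389217 0.11178860810994126 tilt 86.91770100708773 [-5.0745995  -8.08162459  0.13496317]
```

```bash
python3 -m handwheel '[[7,0,4,0,0.2],[14,0,8,0,0.2],[21,0,13,0,0.2],[27,0,18,0,0.2],[33,0,24,0,0.2],[39,0,30,0,0.2],[44,0,37,0,0.2],[48,0,43,0,0.2]]';python3 -m handwheel '[[0,0,1,0,0.2],[0,0,1,0,0.2],[0,0,1,0,0.2],[0,0,1,0,0.2],[0,0,1,0,0.2],[0,0,1,0,0.2],[0,0,1,0,0.2],[0,0,1,0,0.2]]'
python3 - <<'E'
from h import *
t,r,s=tool(); y=np.array([-.276,.961]); a=(t[:2]-[.591,-.268])@y; print(a, t[2]+.019-.15, "tilt",60+np.degrees(np.arctan2(a,t[2]+.019-.15)),s["wrist_force"])
a=imaging.read_camera("side")["color"]; b=imaging.read_camera("top")["color"]
cv2.imwrite("pics/s2.png",np.hstack([cv2.resize(a[160:340,250:490],(400,300)),cv2.resize(b[120:270,290:490],(400,300))]))
E
```

```text
clock: 6.3
tcp_pos: [0.4607, -0.1947, 0.2007]
orientation: [0.001, 0.601, 0.799, 0.0]
wrist_force: [-7.6, 0.5, 7.2]
finger_gap: 0.0313
grip_force: 34.9
clock: 7.1
tcp_pos: [0.4604, -0.1937, 0.1993]
orientation: [-0.001, 0.601, 0.799, 0.001]
wrist_force: [-8.3, 3.8, 6.7]
finger_gap: 0.0314
grip_force: 35.3
0.10739620387554372 0.06827720627921066 tilt 117.55381297076939 [-8.29905322  3.7649761   6.68645688]
```

View pics/s2.png

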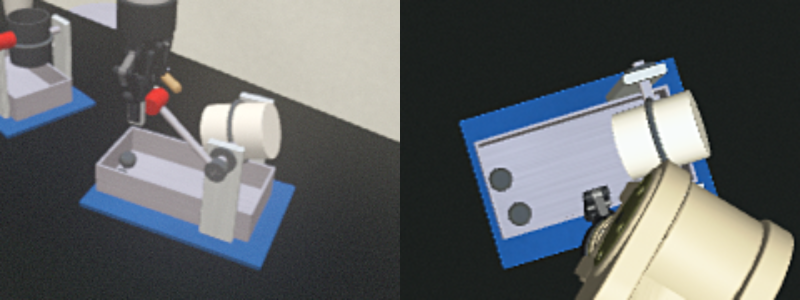

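The tilt is at its stop. In the right-hand crop both dark balls lie in the tray, at (500,180) and (519,213). Next I swing the lever back.

```bash
python3 -m handwheel '[[-9,0,-14,0,0.2],[-21,0,-26,0,0.2],[-34,0,-36,0,0.2],[-49,0,-44,0,0.2],[-64,0,-51,0,0.2],[-80,0,-55,0,0.2],[-97,0,-56,0,0.2],[-114,0,-56,0,0.2]]'
```

```text
clock: 8.0
tcp_pos: [0.4918, -0.3034, 0.2547]
orientation: [-0.002, 0.601, 0.799, 0.001]
wrist_force: [-6.3, 4.6, -0.3]
finger_gap: 0.0311
grip_force: 36.6
```

```bash
python3 -m handwheel '[[-17,0,3,0,0.2],[-32,0,8,0,0.2],[-48,0,15,0,0.2],[-61,0,25,0,0.2],[-74,0,36,0,0.2],[-82,0,45,0,0.2],[-88,0,54,0,0.2],[-92,0,59,0,0.2]]';python3 -m handwheel '[[-1,0,2,0,0.2],[-1,0,3,0,0.2],[-1,0,3,0,0.2],[-1,0,3,0,0.2]]'
python3 - <<'E'
from h import *
t,r,s=tool(); y=np.array([-.276,.961]); a=(t[:2]-[.591,-.268])@y; print(a, t[2]+.019-.15, "tilt",60+np.degrees(np.arctan2(a,t[2]+.019-.15)),s["wrist_force"])
E
```

```text
clock: 8.8
tcp_pos: [0.5178, -0.3939, 0.1994]
orientation: [0.001, 0.602, 0.799, -0.0]
wrist_force: [-16.4, 13.8, 40.3]
finger_gap: 0.0309
grip_force: 47.2
clock: 9.2
tcp_pos: [0.5178, -0.3939, 0.1995]
orientation: [0.002, 0.602, 0.799, -0.001]
wrist_force: [-14.3, 7.8, 29.3]
finger_gap: 0.031
grip_force: 45.8
-0.10075124078655397 0.06845357751674985 tilt 4.193427049519883 [-14.25162067   7.81299702  29.29469152]
```

```bash
python3 -m handwheel '[[0,0,-2,0,0.2],[0,0,-2,0,0.5],[0,0,-2,0,0.8],[0,0,-2,0,1],[0,0,-2,0,1],[0,0,-2,0,1],[0,0,-2,0,1],[0,0,-2,0,1]]'; python3 -m handwheel '[[0,0,-20,0,1],[0,0,-50,0,1],[0,0,-90,0,1],[0,0,-120,0,1],[0,0,-120,0,1]]'
python3 - <<'E'
from h import *
a=imaging.read_camera("side"); 
for m,st,ce in red(a): print(st,ce)
a=a["color"]; b=imaging.read_camera("top")["color"]
cv2.imwrite("pics/s3.png",np.hstack([cv2.resize(a[160:340,250:490],(400,300)),cv2.resize(b[120:270,290:490],(400,300))]))
E
```

```text
clock: 10.0
tcp_pos: [0.5187, -0.3948, 0.1929]
orientation: [-0.0, 0.602, 0.799, 0.0]
wrist_force: [-0.5, 0.4, 0.1]
finger_gap: 0.0851
grip_force: 0.0
clock: 10.5
tcp_pos: [0.5199, -0.3961, 0.3186]
orientation: [0.004, 0.602, 0.799, -0.0]
wrist_force: [-0.1, 0.5, 1.2]
finger_gap: 0.0857
grip_force: 0.0
[246 179  14  11 116] [252.24137931 183.84482759]
[424 243  16  19 225] [431.61777778 251.96444444]
```

View pics/s3.png

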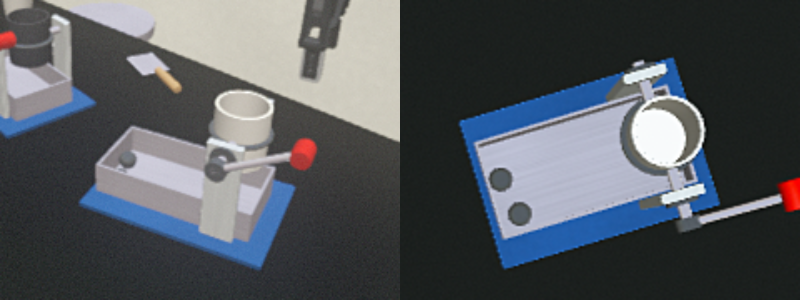

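The white jar is upright and empty, with its grip back at (431.6,252.0), the same pixel as at the start. Both balls are in the tray at (500,180) and (519,213), the grey cradle has not moved, and the gripper is clear.

```bash
python3 -c "
from workcell import workorder; print(workorder.hand_in())"
```

```text
the job is handed in; nothing more can be done
None
```

I've handed the job in: both steel balls are in the white stand's catch tray, the empty white jar is upright again against its stop, and the grey cradle was not touched.

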